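# Set the bearing drifts out on their rack by size

### The arm

A 7-joint arm with a two-finger parallel gripper is mounted at the origin on a cart in front of the work surface, level with it; the furniture and walls round the work are solid. World frame = base frame: x ahead of the robot, y to its left, z up, the work surface at z = 0. Lengths are in m, angles in degrees, forces in N, time in s.
With the tool pointing down it reaches from about 0.425 to 0.95 m from the base axis. Payload 16.7 kg.
Tool frame: the origin (TCP) lies midway between the tips of the shut fingers; the grasp point (between the pads) lies tcp_to_grasp behind it (tcp_to_grasp is the distance from the TCP to the grasp point, in m); z points along the fingers, y is the line along which they close (so a half turn about z gives the same grasp; the last joint's range is limited). The gripper opens to 94 mm and grips with 3 to 60 N. Pads are 16 mm wide; open, the fingers measure 119 mm over their backs; the gripper's body (75 mm by 177 mm) begins 78 mm behind the grasp point.
Start: joints at [-74.284, 24.414, 4.234, 92.017, -1.954, 63.644, -3.845], TCP at [0.278, 0.615, 0.168] pointing down, gripper open.
Joint ranges: [-163.25, 163.25], [-28.42, 122.38], [-70.27, 78.77], [12.13, 141.07], [-58.53, 238.53], [9.26, 117.41], [-156.51, 156.51]. Speed limits (degrees/s): [108.29, 108.29, 136.94, 136.94, 172.46, 172.46, 172.46].

### API

Orientations are given as a 3x3 rotation matrix whose columns are the frame's x, y, z axes.
In Python, from cell import observe, camera, camera_model, job_done, find_in, tcp_to_grasp gives the robot as it stands.
- The arm moves only by the shell command python3 -m creep 'ROWS' [FORCE]. ROWS is JSON, a list of rows, each an object of numbers: "dx", "dy", "dz": the shift along the world's x, y, z in units of 25 mm (1.0 is 25 mm); "rx", "ry", "rz": the turn, a rotation vector about the world's x, y, z in degrees; "jaw": the closure, from 0 (fully open) to 1 (shut). A call has 1 to 10 rows; each row shifts and turns the commanded pose from where the row before left it; what a row does not reach is not made up. A row lasts 1/10 s, in which the tool goes at most 50 mm and 8.59 degrees, less where a joint would pass 70% of its speed; a pose out of reach is approached as far as the arm can. A call is refused whole if a number of a shift passes 1 or a number of a turn 8.59, either way. A call with a gripper value outside its range is refused whole. The fingers move at their own pace and stop on an object; FORCE is the grip in N (left out, the last holds). Time passes only in rows, so rows that do not move let the fingers close. It gives the time, the measured TCP pose, the force, the opening and the grip force at its end, in the units of the state.
- observe(): the state, without advancing time (a new reading comes with each control period).
- camera(name): name is "scene" or "top"; returns (picture, depth): 480x640x3 uint8, red, green, blue; 480x640 float32, m along the optical axis (not along the pixel's ray), 0 where there is no reading.
- camera_model(name): a dict with "mtx" (3x3 intrinsics, pixels), "rvec" (rotation vector, rad) and "tvec" (3), from world to camera coordinates, as OpenCV has them. Camera axes: x right, y down, z forward; pixel columns grow to the right and rows downward; lengths in m; the calibration is good to about 2 mm. A picture is of the moment at which its call begins. camera_model takes no time and is no camera call.
- job_done(): hands the job in; it is judged then, once.
Trained networks look in the newest picture that a camera, given by its name, has taken for a name from the list of things; names that differ only in an ending like _2 or _b are one class to them, and where a whole thing is asked for, a point or a joint stands for the part that bears it (a point fixed in the world has none). Each returns a list of dicts, best first, with "confidence" (0 to 1); they miss things now and then, are a little off and sometimes report something else, mostly with a low value. They report only what shows in the picture. A call takes as long as a camera call. They do not tell look-alikes from the thing itself.
- find_in(camera, target): "box" ([left, top, right, bottom] in pixels, round what is visible of it).
The state is a dict: "clock": time; "joint_positions": joint angles; "joint_vel": joint speeds; "joint_efforts": joint torques, N m; "position": TCP position; "ee_rot": TCP orientation; "force": force on the tool from outside, world axes, zero at the start; "torque": the same for the moment, N m; "gripper_width": finger opening in m; "finger_force": force on a finger pad.
Only numpy, scipy, OpenCV 4.12 (cv2) and the standard library are available. Lean on these libraries where they do the work, as an engineer would, in place of code of your own. Each camera call takes 0.05 s, during which the arm holds its last target. There are 200 camera calls.

### The job

Set the four aluminium bearing drifts out on the rack in order of diameter, one upright in the middle of each black rubber seat (within about a centimetre), with the smallest on the seat next to the grease tub and the largest at the far end by the tape roll. Leave the grease tub and the tape roll where they are.

Things in the scene. Friction and masses are not known exactly. Their poses are not given: they have to be found in the camera images.
- drift_24: smallest of four bearing drifts: a plain aluminium cylinder, 24 mm in diameter and 34 mm tall, standing upright with a round bore in its top face (the bore is blind and the outside can be gripped anywhere, any way round). Origin: centre of the underside; z is its axis, up at the start. 35 to 280 g
- drift_34: second smallest of four bearing drifts: a plain aluminium cylinder, 34 mm in diameter and 34 mm tall, standing upright with a round bore in its top face (the bore is blind and the outside can be gripped anywhere, any way round). Origin: centre of the underside; z is its axis, up at the start. 35 to 280 g
- drift_44: second largest of four bearing drifts: a plain aluminium cylinder, 44 mm in diameter and 34 mm tall, standing upright with a round bore in its top face (the bore is blind and the outside can be gripped anywhere, any way round). Origin: centre of the underside; z is its axis, up at the start. 35 to 280 g
- drift_54: largest of four bearing drifts: a plain aluminium cylinder, 54 mm in diameter and 34 mm tall, standing upright with a round bore in its top face (the bore is blind and the outside can be gripped anywhere, any way round). Origin: centre of the underside; z is its axis, up at the start. 35 to 280 g
- seat_a: flat black rubber disc, 64 mm across, 3 mm thick, with a thin grey ring near its edge, at the right-hand end (the robot's right, -y side) of the row: one of four alike, about 88 mm apart, on a fixed plywood board (84 x 344 x 12 mm, turned up to 12 degrees). Origin: centre of its underside, 12 mm above the bench; a drift stands on its top, 3 mm above the origin. Fixed
- seat_b: flat black rubber disc, 64 mm across, 3 mm thick, with a thin grey ring near its edge, second from the right of the row: one of four alike, about 88 mm apart, on a fixed plywood board (84 x 344 x 12 mm, turned up to 12 degrees). Origin: centre of its underside, 12 mm above the bench; a drift stands on its top, 3 mm above the origin. Fixed
- seat_c: flat black rubber disc, 64 mm across, 3 mm thick, with a thin grey ring near its edge, third from the right of the row: one of four alike, about 88 mm apart, on a fixed plywood board (84 x 344 x 12 mm, turned up to 12 degrees). Origin: centre of its underside, 12 mm above the bench; a drift stands on its top, 3 mm above the origin. Fixed
- seat_d: flat black rubber disc, 64 mm across, 3 mm thick, with a thin grey ring near its edge, at the left-hand end (+y side) of the row: one of four alike, about 88 mm apart, on a fixed plywood board (84 x 344 x 12 mm, turned up to 12 degrees). Origin: centre of its underside, 12 mm above the bench; a drift stands on its top, 3 mm above the origin. Fixed
- grease_tub: white and red grease tub with a screw lid, 64 mm across, 46 mm tall, loose on the workbench about 90 mm beyond one end seat of the row (either end): it marks the end where the smallest drift goes. Origin: centre of its underside
- tape_roll: yellow roll of rim tape lying flat, 68 mm across, 21 mm tall, loose about 90 mm beyond the other end seat. Origin: centre of its underside
Mind the look-alikes: they are no part of the job. What is shaped like the drift_24 but orange or purple is not meant.

How it is judged (in metres and radians):
At the end, for the whole second after the job is handed in: Each drift stands upright (within 0.1 rad), released and at rest on a rubber seat, its axis within 12 mm of the seat's centre; counted from the seat beside the grease tub, the diameters run 24, 34, 44, 54 mm (height (world z) of drift_24 between 0.011 and 0.019 m and angle between each of drift_24, drift_34, drift_44, drift_54's own z axis and vertical below 0.1 rad and linear speed of each of drift_24, drift_34, drift_44, drift_54 below 0.02 m/s and height (world z) of drift_34 between 0.011 and 0.019 m and height (world z) of drift_44 between 0.011 and 0.019 m and height (world z) of drift_54 between 0.011 and 0.019 m and ((horizontal distance between grease_tub and seat_a below 0.16 m and horizontal distance between drift_24 and seat_a below 0.012 m and horizontal distance between drift_34 and seat_b below 0.012 m and horizontal distance between drift_44 and seat_c below 0.012 m and horizontal distance between drift_54 and seat_d below 0.012 m) or (horizontal distance between grease_tub and seat_d below 0.16 m and horizontal distance between drift_24 and seat_d below 0.012 m and horizontal distance between drift_34 and seat_c below 0.012 m and horizontal distance between drift_44 and seat_b below 0.012 m and horizontal distance between drift_54 and seat_a below 0.012 m))); the robot touches nothing.
It fails at once if the grease tub is shifted by more than 25 mm (distance of grease_tub from where it was at the start of the episode above 0.025 m).
It fails at once if the tape roll is shifted by more than 25 mm (distance of tape_roll from where it was at the start of the episode above 0.025 m).
It also fails if it takes over 80 s, if anything falls off the work surface, if the arm or the gripper's body presses on something with over 40 N, if the wrist force passes 120 N, or if a joint passes its speed limit or range.

## Working session

There is one attempt and no reset: what is moved stays moved. The work goes in short steps, Python scripts to look and compute and a shell command to move; the robot and the scene stay as the last step left them, time stands still between calls to the robot, and variables do not carry over. Pictures are saved under pics/ and viewed, at most 14 in all, crops included, and the job is handed in when it is done.

```bash
ls; mkdir -p pics
python3 - <<'E'
from cell import *
import cv2,numpy as np
for n in("top","scene"):
    p,d=camera(n); cv2.imwrite(f"pics/{n}0.png",p[:,:,::-1]); np.savez(f"{n}0.npz",p=p,d=d)
    m=camera_model(n); print(n,m)
print(tcp_to_grasp); s=observe(); print(s["clock"],s["position"],s["ee_rot"],s["gripper_width"],s["force"])
E
```

```text
pics
top {'mtx': array([[468.18637565,   0.        , 310.46612315],
       [  0.        , 468.18637565, 230.25483309],
       [  0.        ,   0.        ,   1.        ]]), 'rvec': array([ 2.16827177, -2.18097088,  0.13283767]), 'tvec': array([0.04743741, 0.54863361, 0.94713507])}
scene {'mtx': array([[456.83998688,   0.        , 326.95708376],
       [  0.        , 456.83998688, 244.29331593],
       [  0.        ,   0.        ,   1.        ]]), 'rvec': array([ 2.02117498, -0.66835095,  0.35928265]), 'tvec': array([-0.40118917,  0.20755051,  0.64365432])}
0.0188
0.1 [0.27746038 0.61486959 0.16774656] [[-9.11508949e-01  4.11280067e-01 -3.77289170e-04]
 [ 4.11280228e-01  9.11508314e-01 -1.08010509e-03]
 [-1.00323477e-04 -1.13969703e-03 -9.99999346e-01]] 0.09396888023435444 [ 0.61550247 -0.44801903 -0.56470143]
```

View pics/top0.png

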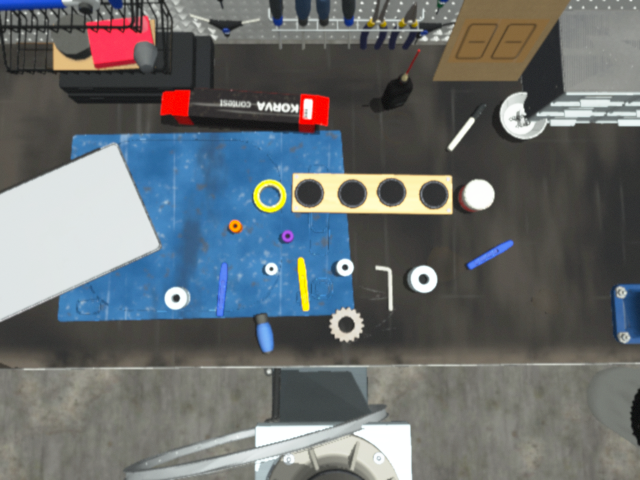

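View pics/scene0.png

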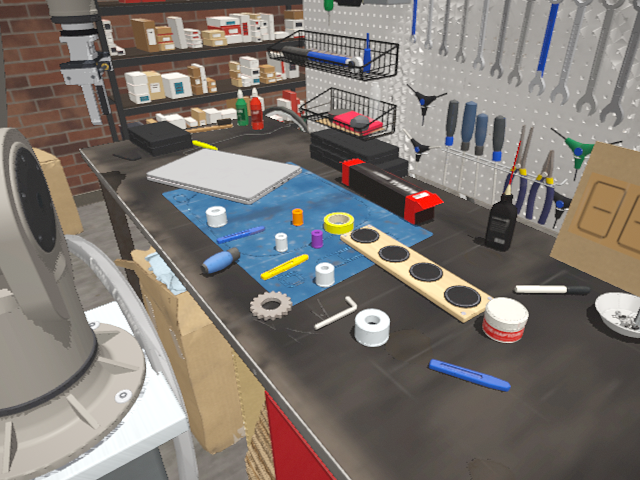

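The top view shows four silver drifts at px (271,269), (345,267), (177,297) and (422,279). The orange (235,226) and purple (287,237) cylinders are the look-alikes. The seats are at (309,193), (352,193), (391,191) and (433,194), the tub at (477,194) beside the right end (seat_a), and the tape at (269,195). Next I'll measure them all.

```bash
cat > h.py <<'E'
from cell import *
import cv2,numpy as np
def RT(n):
    m=camera_model(n); return m["mtx"],cv2.Rodrigues(m["rvec"])[0],m["tvec"]
def onplane(n,u,v,z):
    K,R,t=RT(n); r=R.T@np.linalg.inv(K)@np.stack([u,v,np.ones_like(u)]); c=-R.T@t
    return (c[:,None]+r*((z-c[2])/r[2])).T
def cloud(n,d):
    K,R,t=RT(n); v,u=np.mgrid[:480,:640]
    pc=np.stack([(u-K[0,2])/K[0,0]*d,(v-K[1,2])/K[1,1]*d,d],-1)
    return (pc-t)@R
def fit(n,d,px,zlo,zhi,rad):
    """top-face points near a pixel: enclosing circle of their outline"""
    P=cloud(n,d); v,u=np.mgrid[:480,:640]
    m=(d>0)&(np.hypot(u-px[0],v-px[1])<rad)&(P[...,2]>zlo)&(P[...,2]<zhi)
    q=P[m]; (x,y),r=cv2.minEnclosingCircle(q[:,:2].astype(np.float32))
    return np.round([x,y,2*r,np.median(q[:,2]),m.sum()],4)
E
python3 - <<'E'
from h import *
z=np.load("top0.npz");p,d=z["p"],z["d"]
for px in((271,269),(345,267),(177,297),(422,279),(235,226),(287,237)): print("cyl",px,fit("top",d,px,.028,.045,22))
for px in((309,193),(352,193),(391,191),(433,194)):
    # dark disc mask -> centroid on z=0.015
    sub=np.zeros((480,640),np.uint8); cv2.circle(sub,px,21,255,-1)
    m=((p.max(2)<110)&(sub>0)).astype(np.uint8)
    c=max(cv2.findContours(m,0,2)[0],key=cv2.contourArea); h=cv2.convexHull(c)[:,0].astype(float)
    q=onplane("top",h[:,0],h[:,1],.015)[:,:2].astype(np.float32); print("seat",px,cv2.minEnclosingCircle(q))
print("tub",fit("top",d,(480,194),.04,.055,24)); print("tape",fit("top",d,(269,195),.015,.03,24))
camera("top"); 
for t in("drift_24","drift_34","drift_44","drift_54","seat_a","grease_tub","tape_roll"):
    print(t,[(np.round(b["box"]).astype(int).tolist(),round(b["confidence"],2)) for b in find_in("top",t)])
im=cv2.resize(p[215:335,150:450,::-1],None,fx=2.66,fy=2.66,interpolation=2); cv2.imwrite("pics/crop0.png",im)
print(fit("top",d,(60,230),.02,.2,60))
E
```

```text
cyl (271, 269) [4.696e-01 1.264e-01 2.410e-02 3.400e-02 8.800e+01]
cyl (345, 267) [ 4.717e-01 -2.550e-02  3.420e-02  3.430e-02  1.760e+02]
cyl (177, 297) [4.110e-01 3.203e-01 4.530e-02 3.400e-02 3.190e+02]
cyl (422, 279) [ 4.465e-01 -1.881e-01  5.480e-02  3.230e-02  4.390e+02]
cyl (235, 226) [5.588e-01 2.009e-01 2.480e-02 3.410e-02 8.900e+01]
cyl (287, 237) [5.371e-01 9.250e-02 2.420e-02 3.400e-02 8.500e+01]
seat (309, 193) ((0.6311635971069336, 0.047342292964458466), 0.029650362208485603)
seat (352, 193) ((0.629237711429596, -0.04482695087790489), 0.029911207035183907)
seat (391, 191) ((0.6325481534004211, -0.12830263376235962), 0.029661212116479874)
seat (433, 194) ((0.6265703439712524, -0.2189062386751175), 0.029536660760641098)
tub [ 6.214e-01 -3.066e-01  6.510e-02  4.310e-02  6.900e+02]
tape [6.238e-01 1.304e-01 6.810e-02 2.120e-02 4.560e+02]
drift_24 [([406, 270, 441, 292], 0.89), ([165, 288, 190, 308], 0.77), ([278, 231, 292, 244], 0.54), ([334, 259, 351, 277], 0.48)]
drift_34 [([406, 270, 441, 292], 0.89), ([165, 288, 190, 308], 0.77), ([278, 231, 292, 244], 0.54), ([334, 259, 351, 277], 0.48)]
drift_44 [([406, 270, 441, 292], 0.89), ([165, 288, 190, 308], 0.77), ([278, 231, 292, 244], 0.54), ([334, 259, 351, 277], 0.48)]
drift_54 [([406, 270, 441, 292], 0.89), ([165, 288, 190, 308], 0.77), ([278, 231, 292, 244], 0.54), ([334, 259, 351, 277], 0.48)]
seat_a [([420, 178, 448, 209], 0.7), ([296, 180, 323, 210], 0.61), ([337, 178, 366, 209], 0.58), ([378, 176, 408, 207], 0.57)]
grease_tub [([458, 177, 493, 211], 0.82), ([333, 260, 353, 276], 0.66)]
tape_roll [([256, 179, 286, 215], 0.86)]
[5.532e-01 5.663e-01 2.569e-01 2.130e-02 5.847e+03]
```

View pics/crop0.png

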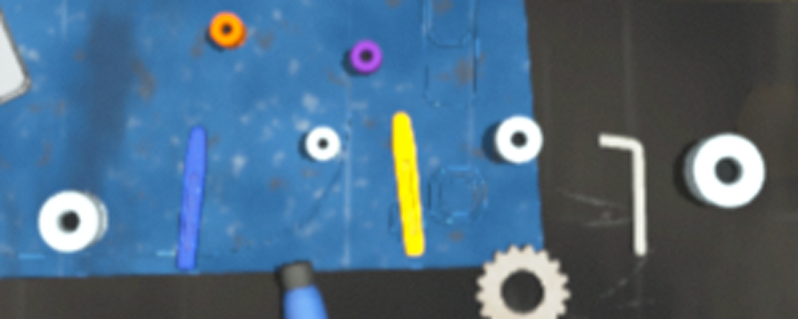

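All four silver drifts are confirmed: the measured diameters of 24/34/45/55 mm match, and the orange and purple ones are ruled out. The tub is next to seat_a, so the order is 24→a, 34→b, 44→c, 54→d. I start with drift_44, which is nearest. The tool turns 65.7° so the jaws close along x.

```bash
python3 -m creep '[{"dx":0.5,"dy":-1,"rz":-6.57},{"dx":0.5,"dy":-1,"rz":-6.57},{"dx":0.5,"dy":-1,"rz":-6.57},{"dx":0.5,"dy":-1,"rz":-6.57},{"dx":0.5,"dy":-1,"rz":-6.57},{"dx":0.5,"dy":-1,"rz":-6.57},{"dx":0.5,"dy":-1,"rz":-6.57},{"dx":0.5,"dy":-1,"rz":-6.57},{"dx":0.7,"dy":-1,"rz":-6.57},{"dx":0.64,"dy":-1,"rz":-6.57}]' 20
```

```text
invalid input
```

```bash
python3 -m creep '[{"dx":0.5,"dy":-1,"dz":0,"rx":0,"ry":0,"rz":-6.5,"jaw":0}]' 20
```

```text
clock: 0.6
position: [0.2876, 0.5924, 0.1679]
ee_rot: [[-0.861, 0.508, -0.001], [0.508, 0.861, 0.001], [0.001, 0.0, -1.0]]
force: [-0.3, 0.2, 0.1]
gripper_width: 0.0937
finger_force: 0.0
```

All seven keys are needed in each row.

```bash
python3 -m creep '[{"dx":0.5,"dy":-1,"dz":0,"rx":0,"ry":0,"rz":-6,"jaw":0},{"dx":0.5,"dy":-1,"dz":0,"rx":0,"ry":0,"rz":-6,"jaw":0},{"dx":0.5,"dy":-1,"dz":0,"rx":0,"ry":0,"rz":-6,"jaw":0},{"dx":0.5,"dy":-1,"dz":0,"rx":0,"ry":0,"rz":-6,"jaw":0},{"dx":0.5,"dy":-1,"dz":0,"rx":0,"ry":0,"rz":-6,"jaw":0},{"dx":0.5,"dy":-1,"dz":0,"rx":0,"ry":0,"rz":-6,"jaw":0},{"dx":0.5,"dy":-1,"dz":0,"rx":0,"ry":0,"rz":-6,"jaw":0},{"dx":0.5,"dy":-1,"dz":-0.5,"rx":0,"ry":0,"rz":-6,"jaw":0},{"dx":0.5,"dy":-1,"dz":-0.5,"rx":0,"ry":0,"rz":-6,"jaw":0},{"dx":0.3,"dy":-1,"dz":-0.5,"rx":0,"ry":0,"rz":-5,"jaw":0}]' 20
```

```text
clock: 1.6
position: [0.4109, 0.3392, 0.1307]
ee_rot: [[0.001, 1.0, 0.001], [1.0, -0.001, 0.001], [0.001, 0.001, -1.0]]
force: [1.3, 0.1, -0.6]
gripper_width: 0.0937
finger_force: 0.0
```

```bash
python3 -m creep '[{"dx":0,"dy":-0.78,"dz":-0.5,"rx":0,"ry":0,"rz":0,"jaw":0},{"dx":0,"dy":0,"dz":-1,"rx":0,"ry":0,"rz":0,"jaw":0},{"dx":0,"dy":0,"dz":-1,"rx":0,"ry":0,"rz":0,"jaw":0},{"dx":0,"dy":0,"dz":-1,"rx":0,"ry":0,"rz":0,"jaw":0},{"dx":0,"dy":0,"dz":-0.8,"rx":0,"ry":0,"rz":0,"jaw":0},{"dx":0,"dy":0,"dz":-0.6,"rx":0,"ry":0,"rz":0,"jaw":0.2},{"dx":0,"dy":0,"dz":0,"rx":0,"ry":0,"rz":0,"jaw":1},{"dx":0,"dy":0,"dz":0,"rx":0,"ry":0,"rz":0,"jaw":1},{"dx":0,"dy":0,"dz":0,"rx":0,"ry":0,"rz":0,"jaw":1},{"dx":0,"dy":0,"dz":0,"rx":0,"ry":0,"rz":0,"jaw":1}]' 20
```

```text
clock: 2.6
position: [0.4105, 0.3213, 0.0093]
ee_rot: [[-0.004, 1.0, 0.001], [1.0, 0.004, 0.001], [0.001, 0.001, -1.0]]
force: [0.0, 0.1, 0.6]
gripper_width: 0.0572
finger_force: 0.0
```

```bash
python3 -m creep '[{"dx":0,"dy":0,"dz":0,"rx":0,"ry":0,"rz":0,"jaw":1},{"dx":0,"dy":0,"dz":0,"rx":0,"ry":0,"rz":0,"jaw":1},{"dx":0,"dy":0,"dz":0,"rx":0,"ry":0,"rz":0,"jaw":1},{"dx":0,"dy":0,"dz":0.5,"rx":0,"ry":0,"rz":0,"jaw":1},{"dx":0,"dy":0,"dz":1,"rx":0,"ry":0,"rz":0,"jaw":1},{"dx":0,"dy":0,"dz":1,"rx":0,"ry":0,"rz":0,"jaw":1},{"dx":0,"dy":0,"dz":1,"rx":0,"ry":0,"rz":0,"jaw":1}]' 25
```

```text
clock: 3.3
position: [0.4102, 0.3205, 0.0977]
ee_rot: [[-0.003, 1.0, 0.0], [1.0, 0.003, 0.0], [0.0, 0.0, -1.0]]
force: [0.4, 0.2, -0.0]
gripper_width: 0.002
finger_force: 0.0
```

The jaws closed on nothing, so I'll look.

Run:
```python
from h import *
p,d=camera("top"); q,e=camera("scene"); np.savez("t1.npz",p=p,d=d)
cv2.imwrite("pics/c1.png",np.hstack([p[220:340,100:260,::-1].repeat(2,0).repeat(2,1),q[150:270,140:300,::-1].repeat(2,0).repeat(2,1)]))
P=cloud("top",d); m=(P[...,2]>.028)&(P[...,2]<.04)&(d>0); print(P[270:330,140:215][m[270:330,140:215]].mean(0), m[270:330,140:215].sum())
print(observe()["gripper_width"])
```

```text
[0.41117514 0.31961117 0.03404985] 317
0.0001487165014829395
```

View pics/c1.png

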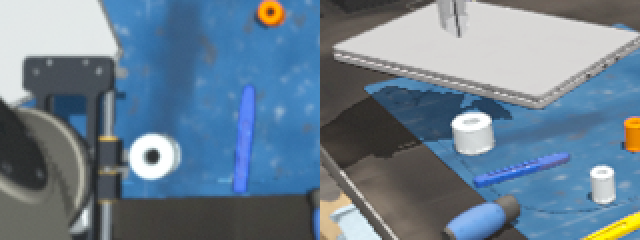

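Run:
```python
from h import *
s=observe(); print(s["position"],s["joint_positions"])
for n in("top","scene"):
    m=camera_model(n)
    for X in (s["position"],[.411,.32,.034],[0,0,0]): print(n,cv2.projectPoints(np.array([X],float),m["rvec"],m["tvec"],m["mtx"],None)[0].ravel())
d=np.load("t1.npz")["d"]; P=cloud("top",d)
for z0,z1 in((.09,.11),(.11,.13),(.13,.15),(.15,.18),(.18,.25)):
    w=np.zeros_like(d,bool); w[240:340,60:260]=1
    m=w&(d>0)&(P[...,2]>z0)&(P[...,2]<z1)
    if m.sum(): print(z0,z1,m.sum(),P[m].min(0).round(3),P[m].max(0).round(3))
q,e=camera("scene"); cv2.imwrite("pics/s2.png",q[:,:,::-1])
```

```text
[0.41159007 0.32200527 0.09956562] [-63.62899758  15.1342476   21.78351067 116.65623623  -7.41610339
  49.19841312 -37.50422702]
top [164.83090636 299.15639485]
top [175.28087647 298.13064475]
top [333.91531243 501.45456702]
scene [210.95882575 183.08276328]
scene [215.20046648 209.74424315]
scene [ 42.20912018 391.60432984]
0.13 0.15 25 [0.398 0.311 0.138] [0.421 0.314 0.15 ]
0.15 0.18 25 [0.396 0.311 0.15 ] [0.421 0.314 0.175]
0.18 0.25 255 [0.355 0.287 0.182] [0.489 0.343 0.25 ]
```

View pics/s2.png

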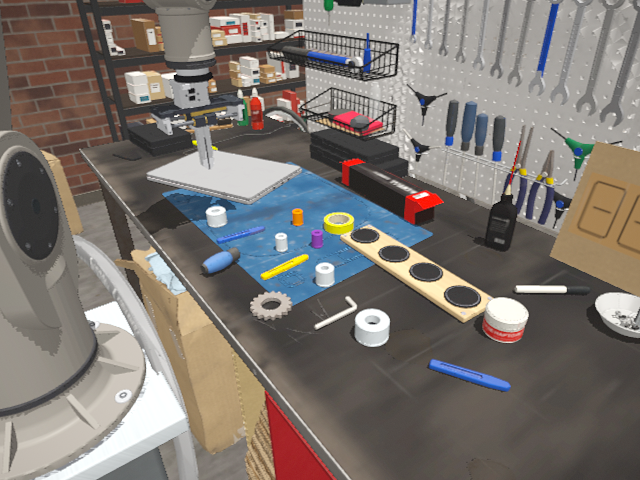

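The scene picture shows the shut fingertips at about (208,168), but the reported TCP projects to (211,183). The tips really hang higher than the reported z, and drift_44 at (216,217) is untouched. Next I'll measure the tips in the scene depth.

Run:
```python
from h import *
q,e=camera("scene"); P=cloud("scene",e); print(observe()["position"])
w=np.zeros_like(e,bool); w[100:185,185:235]=1
m=w&(e>0)&(abs(P[...,0]-.41)<.05)&(abs(P[...,1]-.32)<.04)&(P[...,2]>.06)
v,u=np.nonzero(m)
for r in range(v.min(),v.max()+1,4):
    k=v==r
    if k.any(): print(r,u[k].min(),u[k].max(),P[m][k].mean(0).round(4))
print(v.max(),P[m][:,2].min())
```

```text
[0.41024695 0.32109176 0.09676365]
100 185 217 [0.4147 0.3119 0.2833]
104 185 225 [0.4172 0.2997 0.2772]
108 185 225 [0.4157 0.2996 0.2695]
112 185 218 [0.4099 0.307  0.261 ]
116 185 228 [0.4157 0.2995 0.2534]
120 185 218 [0.4028 0.2959 0.2483]
124 185 216 [0.3972 0.2894 0.2426]
128 189 208 [0.3985 0.3085 0.2299]
132 194 208 [0.4047 0.3148 0.2188]
136 195 209 [0.4054 0.3145 0.2102]
140 196 209 [0.405  0.3143 0.2018]
144 196 210 [0.4046 0.3138 0.1933]
148 197 210 [0.4045 0.3144 0.1844]
152 198 211 [0.4049 0.3134 0.1757]
156 198 212 [0.4055 0.3158 0.166 ]
160 199 212 [0.4048 0.3145 0.1575]
164 200 213 [0.4055 0.3143 0.1484]
168 204 211 [0.4059 0.3133 0.1394]
170 0.1355325310693491
```

Both cameras put the tips about 37 mm above the reported TCP z, while x and y agree. I'll use tip z ≈ reported z + 0.037, open the jaws and go down again in stages.

```bash
python3 -m creep '[{"dx":0,"dy":0,"dz":0,"rx":0,"ry":0,"rz":0,"jaw":0},{"dx":0,"dy":0,"dz":0,"rx":0,"ry":0,"rz":0,"jaw":0},{"dx":0,"dy":0,"dz":0,"rx":0,"ry":0,"rz":0,"jaw":0},{"dx":0,"dy":0,"dz":0,"rx":0,"ry":0,"rz":0,"jaw":0},{"dx":0,"dy":0,"dz":-0.5,"rx":0,"ry":0,"rz":0,"jaw":0},{"dx":0,"dy":0,"dz":-1,"rx":0,"ry":0,"rz":0,"jaw":0},{"dx":0,"dy":0,"dz":-1,"rx":0,"ry":0,"rz":0,"jaw":0},{"dx":0,"dy":0,"dz":-0.6,"rx":0,"ry":0,"rz":0,"jaw":0},{"dx":0,"dy":0,"dz":0,"rx":0,"ry":0,"rz":0,"jaw":0}]' 25
python3 - <<'E'
from h import *
q,e=camera("scene"); P=cloud("scene",e); cv2.imwrite("pics/s3.png",q[100:260,120:320,::-1].repeat(3,0).repeat(3,1))
print(observe()["position"],observe()["gripper_width"])
E
```

```text
clock: 4.4
position: [0.4088, 0.3194, 0.0158]
ee_rot: [[-0.004, 1.0, -0.003], [1.0, 0.004, -0.003], [-0.003, -0.003, -1.0]]
force: [-0.4, 0.2, 0.5]
gripper_width: 0.0687
finger_force: 0.0
[0.40947235 0.3198792  0.01714257] 0.07314297625608696
```

View pics/s3.png

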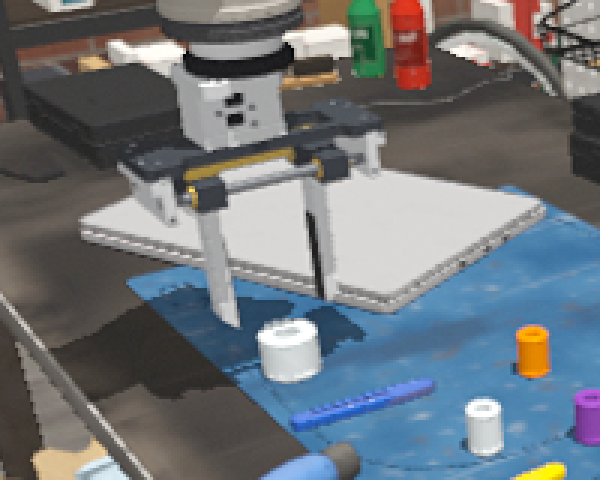

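The jaws straddle the drift, with the tips at about crop (232,325) and (325,300), just above its top at (290,330). That matches the offset, so I carry on down.

```bash
python3 -m creep '[{"dx":0,"dy":0,"dz":0,"rx":0,"ry":0,"rz":0,"jaw":0},{"dx":0,"dy":0,"dz":-0.6,"rx":0,"ry":0,"rz":0,"jaw":0},{"dx":0,"dy":0,"dz":-0.6,"rx":0,"ry":0,"rz":0,"jaw":0},{"dx":0,"dy":0,"dz":-0.4,"rx":0,"ry":0,"rz":0,"jaw":0},{"dx":0,"dy":0,"dz":-0.2,"rx":0,"ry":0,"rz":0,"jaw":0},{"dx":0,"dy":0,"dz":0,"rx":0,"ry":0,"rz":0,"jaw":0}]' 25
python3 - <<'E'
from h import *
q,e=camera("scene"); P=cloud("scene",e); print(observe()["position"],observe()["force"])
w=np.zeros_like(e,bool); w[150:235,170:260]=1
m=w&(e>0)&(abs(P[...,0]-.41)<.075)&(abs(P[...,1]-.315)<.015)&(P[...,2]>.003)&((abs(P[...,0]-.41)>.035))
for s in(-1,1):
    k=P[m&((P[...,0]-.41)*s>0)]; print(len(k),k.min(0).round(4),k.max(0).round(4))
E
```

```text
clock: 5.05
position: [0.4101, 0.3207, -0.0267]
ee_rot: [[-0.004, 1.0, -0.0], [1.0, 0.004, -0.0], [-0.0, -0.0, -1.0]]
force: [-0.5, 1.1, 0.4]
gripper_width: 0.0937
finger_force: 0.0
[ 0.4102433   0.32079816 -0.02636844] [-0.42325809 -0.22475608 -0.16564915]
507 [0.3351 0.3    0.0094] [0.375  0.3296 0.1901]
405 [0.4494 0.3    0.0104] [0.4848 0.3296 0.1514]
```

```bash
python3 -m creep '[{"dx":0,"dy":0,"dz":0,"rx":0,"ry":0,"rz":0,"jaw":1},{"dx":0,"dy":0,"dz":0,"rx":0,"ry":0,"rz":0,"jaw":1},{"dx":0,"dy":0,"dz":0,"rx":0,"ry":0,"rz":0,"jaw":1},{"dx":0,"dy":0,"dz":0,"rx":0,"ry":0,"rz":0,"jaw":1},{"dx":0,"dy":0,"dz":0,"rx":0,"ry":0,"rz":0,"jaw":1},{"dx":0,"dy":0,"dz":0,"rx":0,"ry":0,"rz":0,"jaw":1},{"dx":0,"dy":0,"dz":0,"rx":0,"ry":0,"rz":0,"jaw":1},{"dx":0,"dy":0,"dz":0,"rx":0,"ry":0,"rz":0,"jaw":1}]' 25
```

```text
clock: 5.9
position: [0.4102, 0.3208, -0.0266]
ee_rot: [[-0.004, 1.0, 0.0], [1.0, 0.004, 0.0], [0.0, 0.0, -1.0]]
force: [0.6, -0.1, 0.0]
gripper_width: 0.0435
finger_force: 25.0
```

```bash
python3 -m creep '[{"dx":0,"dy":0,"dz":0.6,"rx":0,"ry":0,"rz":0,"jaw":1},{"dx":0,"dy":0,"dz":1,"rx":0,"ry":0,"rz":0,"jaw":1},{"dx":0.3,"dy":-0.5,"dz":1,"rx":0,"ry":0,"rz":0,"jaw":1},{"dx":0.6,"dy":-1,"dz":1,"rx":0,"ry":0,"rz":0,"jaw":1},{"dx":0.6,"dy":-1,"dz":0,"rx":0,"ry":0,"rz":0,"jaw":1},{"dx":0.6,"dy":-1,"dz":0,"rx":0,"ry":0,"rz":0,"jaw":1},{"dx":0.6,"dy":-1,"dz":0,"rx":0,"ry":0,"rz":0,"jaw":1},{"dx":0.6,"dy":-1,"dz":0,"rx":0,"ry":0,"rz":0,"jaw":1},{"dx":0.6,"dy":-1,"dz":0,"rx":0,"ry":0,"rz":0,"jaw":1},{"dx":0.6,"dy":-1,"dz":0,"rx":0,"ry":0,"rz":0,"jaw":1}]' 25; python3 -m creep '[{"dx":0.6,"dy":-1,"dz":0,"rx":0,"ry":0,"rz":0,"jaw":1},{"dx":0.6,"dy":-1,"dz":0,"rx":0,"ry":0,"rz":0,"jaw":1},{"dx":0.6,"dy":-1,"dz":0,"rx":0,"ry":0,"rz":0,"jaw":1},{"dx":0.6,"dy":-1,"dz":0,"rx":0,"ry":0,"rz":0,"jaw":1},{"dx":0.6,"dy":-1,"dz":0,"rx":0,"ry":0,"rz":0,"jaw":1},{"dx":0.6,"dy":-1,"dz":0,"rx":0,"ry":0,"rz":0,"jaw":1},{"dx":0.66,"dy":-1,"dz":0,"rx":0,"ry":0,"rz":0,"jaw":1},{"dx":0.3,"dy":-0.12,"dz":0,"rx":0,"ry":0,"rz":0,"jaw":1},{"dx":0,"dy":0,"dz":0,"rx":0,"ry":0,"rz":0,"jaw":1}]' 25
python3 - <<'E'
from h import *
p,d=camera("top"); s=observe(); print(s["position"],s["gripper_width"])
P=cloud("top",d); 
m=(d>0)&(abs(P[...,0]-.63)<.08)&(abs(P[...,1]+.045)<.06)&(P[...,2]>.03)
for z in np.arange(.03,.24,.01):
    k=P[m&(P[...,2]>=z)&(P[...,2]<z+.01)]
    if len(k): print(round(z,2),len(k),k.min(0).round(4)[:2],k.max(0).round(4)[:2])
cv2.imwrite("pics/t4.png",np.hstack([p[120:280,230:430,::-1].repeat(2,0).repeat(2,1),camera("scene")[0][160:320,290:490,::-1].repeat(2,0).repeat(2,1)]))
E
```

```text
clock: 6.9
position: [0.5228, 0.1321, 0.0632]
ee_rot: [[-0.004, 1.0, -0.001], [1.0, 0.004, -0.0], [-0.0, -0.001, -1.0]]
force: [0.9, 0.1, -2.5]
gripper_width: 0.0435
finger_force: 25.0
clock: 7.8
position: [0.6368, -0.0455, 0.0629]
ee_rot: [[-0.002, 1.0, -0.0], [1.0, 0.002, -0.0], [-0.0, -0.0, -1.0]]
force: [-0.1, 1.0, -2.2]
gripper_width: 0.0436
finger_force: 25.0
[ 0.63620853 -0.0443183   0.06285345] 0.0435787320150137
```

View pics/t4.png

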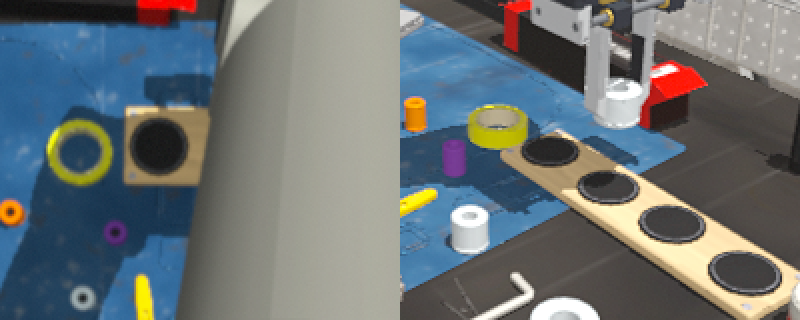

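The drift is held upright above seat_c; x overshot by 7 mm because I miscounted. I'll cross-check the seats with the scene camera, then lower.

Run:
```python
from h import *
p=np.load("scene0.npz")["p"]
for px in((365,236),(394,254),(426,272),(463,297)):
    sub=np.zeros((480,640),np.uint8); cv2.ellipse(sub,px,(21,14),8,0,360,255,-1)
    m=((p.max(2)<110)&(sub>0)).astype(np.uint8)
    c=max(cv2.findContours(m,0,2)[0],key=cv2.contourArea); h=cv2.convexHull(c)[:,0].astype(float)
    print(px,cv2.minEnclosingCircle(onplane("scene",h[:,0],h[:,1],.015)[:,:2].astype(np.float32)))
print(fit("scene",np.load("scene0.npz")["d"],(216,210),.03,.04,20))
```

```text
(365, 236) ((0.6290181279182434, 0.04459088668227196), 0.03148619830608368)
(394, 254) ((0.6275606751441956, -0.0470106303691864), 0.03132972493767738)
(426, 272) ((0.6305074691772461, -0.13077810406684875), 0.031559210270643234)
(463, 297) ((0.6248952150344849, -0.22169427573680878), 0.03169284015893936)
[4.092e-01 3.187e-01 4.850e-02 3.310e-02 1.280e+02]
```

```bash
python3 -m creep '[{"dx":-0.33,"dy":-0.04,"dz":-0.5,"rx":0,"ry":0,"rz":0,"jaw":1},{"dx":0,"dy":0,"dz":-1,"rx":0,"ry":0,"rz":0,"jaw":1},{"dx":0,"dy":0,"dz":-0.8,"rx":0,"ry":0,"rz":0,"jaw":1},{"dx":0,"dy":0,"dz":-0.4,"rx":0,"ry":0,"rz":0,"jaw":1},{"dx":0,"dy":0,"dz":-0.2,"rx":0,"ry":0,"rz":0,"jaw":1},{"dx":0,"dy":0,"dz":0,"rx":0,"ry":0,"rz":0,"jaw":1},{"dx":0,"dy":0,"dz":0,"rx":0,"ry":0,"rz":0,"jaw":1}]' 25
```

```text
clock: 8.6
position: [0.6288, -0.0456, -0.0084]
ee_rot: [[-0.004, 1.0, 0.001], [1.0, 0.004, 0.0], [0.0, 0.001, -1.0]]
force: [0.2, 0.0, -1.6]
gripper_width: 0.0433
finger_force: 25.0
```

```bash
python3 -m creep '[{"dx":0,"dy":0,"dz":-0.1,"rx":0,"ry":0,"rz":0,"jaw":1},{"dx":0,"dy":0,"dz":0,"rx":0,"ry":0,"rz":0,"jaw":1}]' 25
```

```text
clock: 8.8
position: [0.6285, -0.0457, -0.0114]
ee_rot: [[-0.004, 1.0, 0.0], [1.0, 0.004, 0.0], [0.0, 0.0, -1.0]]
force: [-0.4, -0.5, -1.4]
gripper_width: 0.0433
finger_force: 25.0
```

```bash
python3 -m creep '[{"dx":0,"dy":0,"dz":0,"rx":0,"ry":0,"rz":0,"jaw":0},{"dx":0,"dy":0,"dz":0,"rx":0,"ry":0,"rz":0,"jaw":0},{"dx":0,"dy":0,"dz":0,"rx":0,"ry":0,"rz":0,"jaw":0},{"dx":0,"dy":0,"dz":0.3,"rx":0,"ry":0,"rz":0,"jaw":0},{"dx":0,"dy":0,"dz":0.7,"rx":0,"ry":0,"rz":0,"jaw":0},{"dx":0,"dy":0,"dz":1,"rx":0,"ry":0,"rz":0,"jaw":0},{"dx":0,"dy":0,"dz":1,"rx":0,"ry":0,"rz":0,"jaw":0},{"dx":-0.6,"dy":0.1,"dz":0,"rx":0,"ry":0,"rz":0,"jaw":0},{"dx":-1,"dy":0.2,"dz":0,"rx":0,"ry":0,"rz":0,"jaw":0},{"dx":-1,"dy":0.2,"dz":0,"rx":0,"ry":0,"rz":0,"jaw":0}]' 25;  python3 -m creep '[{"dx":-1,"dy":0.2,"dz":0,"rx":0,"ry":0,"rz":0,"jaw":0},{"dx":-1,"dy":0.07,"dz":0,"rx":0,"ry":0,"rz":0,"jaw":0},{"dx":-1,"dy":0,"dz":0,"rx":0,"ry":0,"rz":0,"jaw":0},{"dx":-0.7,"dy":0,"dz":0,"rx":0,"ry":0,"rz":0,"jaw":0},{"dx":0,"dy":0,"dz":0,"rx":0,"ry":0,"rz":0,"jaw":0}]' 25
python3 - <<'E'
from h import *
p,d=camera("scene"); s=observe(); print(s["position"])
cv2.imwrite("pics/s5.png",p[200:330,220:490,::-1].repeat(2,0).repeat(2,1)); print(fit("scene",d,(394,238),.044,.053,26))
E
```

```text
clock: 9.8
position: [0.5628, -0.0332, 0.064]
ee_rot: [[-0.004, 1.0, 0.001], [1.0, 0.004, 0.0], [0.0, 0.001, -1.0]]
force: [0.2, 0.6, 0.0]
gripper_width: 0.0941
finger_force: 0.0
clock: 10.3
position: [0.469, -0.0265, 0.0639]
ee_rot: [[-0.003, 1.0, -0.0], [1.0, 0.003, 0.001], [0.001, -0.0, -1.0]]
force: [-0.1, 1.3, -0.3]
gripper_width: 0.0939
finger_force: 0.0
[ 0.47071663 -0.02630394  0.06405827]
[ 6.247e-01 -4.760e-02  4.620e-02  4.800e-02  2.060e+02]
```

View pics/s5.png

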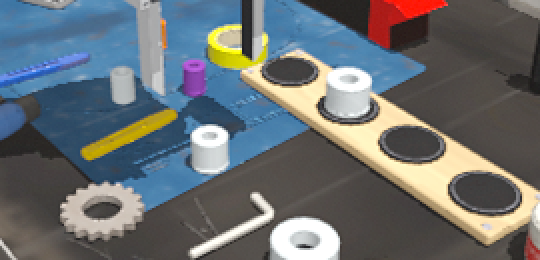

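drift_44 stands in the middle of seat_c, at crop (348,100), within 3 mm. Now I lower onto drift_34.

```bash
python3 -m creep '[{"dx":0,"dy":0,"dz":-0.6,"rx":0,"ry":0,"rz":0,"jaw":0},{"dx":0,"dy":0,"dz":-1,"rx":0,"ry":0,"rz":0,"jaw":0},{"dx":0,"dy":0,"dz":-1,"rx":0,"ry":0,"rz":0,"jaw":0},{"dx":0,"dy":0,"dz":-0.7,"rx":0,"ry":0,"rz":0,"jaw":0},{"dx":0,"dy":0,"dz":-0.33,"rx":0,"ry":0,"rz":0,"jaw":0},{"dx":0,"dy":0,"dz":0,"rx":0,"ry":0,"rz":0,"jaw":1},{"dx":0,"dy":0,"dz":0,"rx":0,"ry":0,"rz":0,"jaw":1},{"dx":0,"dy":0,"dz":0,"rx":0,"ry":0,"rz":0,"jaw":1},{"dx":0,"dy":0,"dz":0,"rx":0,"ry":0,"rz":0,"jaw":1},{"dx":0,"dy":0,"dz":0,"rx":0,"ry":0,"rz":0,"jaw":1}]' 25; python3 -m creep '[{"dx":0,"dy":0,"dz":0,"rx":0,"ry":0,"rz":0,"jaw":1},{"dx":0,"dy":0,"dz":0,"rx":0,"ry":0,"rz":0,"jaw":1},{"dx":0,"dy":0,"dz":0,"rx":0,"ry":0,"rz":0,"jaw":1},{"dx":0,"dy":0,"dz":0,"rx":0,"ry":0,"rz":0,"jaw":1}]' 25
```

```text
clock: 11.35
position: [0.4713, -0.0264, -0.0269]
ee_rot: [[-0.004, 1.0, 0.001], [1.0, 0.004, 0.0], [0.0, 0.001, -1.0]]
force: [-0.3, 0.1, 0.1]
gripper_width: 0.0576
finger_force: 0.0
clock: 11.75
position: [0.471, -0.0265, -0.0273]
ee_rot: [[-0.004, 1.0, 0.0], [1.0, 0.004, 0.0], [0.0, 0.0, -1.0]]
force: [0.0, 0.2, 1.9]
gripper_width: 0.0338
finger_force: 25.0
```

```bash
python3 -m creep '[{"dx":0,"dy":0,"dz":0.6,"rx":0,"ry":0,"rz":0,"jaw":1},{"dx":0,"dy":0,"dz":1,"rx":0,"ry":0,"rz":0,"jaw":1},{"dx":0,"dy":0,"dz":1,"rx":0,"ry":0,"rz":0,"jaw":1},{"dx":0.42,"dy":-0.62,"dz":1,"rx":0,"ry":0,"rz":0,"jaw":1},{"dx":1,"dy":-0.7,"dz":0,"rx":0,"ry":0,"rz":0,"jaw":1},{"dx":1,"dy":-0.7,"dz":0,"rx":0,"ry":0,"rz":0,"jaw":1},{"dx":1,"dy":-0.7,"dz":0,"rx":0,"ry":0,"rz":0,"jaw":1},{"dx":1,"dy":-0.7,"dz":0,"rx":0,"ry":0,"rz":0,"jaw":1},{"dx":1,"dy":-0.7,"dz":0,"rx":0,"ry":0,"rz":0,"jaw":1},{"dx":1,"dy":0,"dz":0,"rx":0,"ry":0,"rz":0,"jaw":1}]' 25; python3 -m creep '[{"dx":0,"dy":0,"dz":0,"rx":0,"ry":0,"rz":0,"jaw":1},{"dx":0,"dy":0,"dz":-0.6,"rx":0,"ry":0,"rz":0,"jaw":1},{"dx":0,"dy":0,"dz":-1,"rx":0,"ry":0,"rz":0,"jaw":1},{"dx":0,"dy":0,"dz":-0.6,"rx":0,"ry":0,"rz":0,"jaw":1},{"dx":0,"dy":0,"dz":0,"rx":0,"ry":0,"rz":0,"jaw":1}]' 25
```

```text
clock: 12.75
position: [0.6316, -0.1326, 0.0624]
ee_rot: [[-0.001, 1.0, -0.001], [1.0, 0.001, -0.001], [-0.001, -0.001, -1.0]]
force: [0.2, 0.1, -1.1]
gripper_width: 0.0332
finger_force: 25.0
clock: 13.25
position: [0.6289, -0.129, 0.005]
ee_rot: [[-0.004, 1.0, -0.004], [1.0, 0.004, 0.0], [0.0, -0.004, -1.0]]
force: [-1.1, 0.6, -1.6]
gripper_width: 0.0334
finger_force: 25.0
```

```bash
python3 -m creep '[{"dx":0,"dy":0,"dz":-0.4,"rx":0,"ry":0,"rz":0,"jaw":1},{"dx":0,"dy":0,"dz":-0.28,"rx":0,"ry":0,"rz":0,"jaw":1},{"dx":0,"dy":0,"dz":0,"rx":0,"ry":0,"rz":0,"jaw":1},{"dx":0,"dy":0,"dz":0,"rx":0,"ry":0,"rz":0,"jaw":1}]' 25
```

```text
clock: 13.65
position: [0.6315, -0.1296, -0.0091]
ee_rot: [[-0.004, 1.0, 0.0], [1.0, 0.004, -0.0], [-0.0, 0.0, -1.0]]
force: [-1.4, -0.0, -1.1]
gripper_width: 0.0335
finger_force: 25.0
```

```bash
python3 -m creep '[{"dx":0,"dy":0,"dz":-0.1,"rx":0,"ry":0,"rz":0,"jaw":1},{"dx":0,"dy":0,"dz":0,"rx":0,"ry":0,"rz":0,"jaw":0},{"dx":0,"dy":0,"dz":0,"rx":0,"ry":0,"rz":0,"jaw":0},{"dx":0,"dy":0,"dz":0,"rx":0,"ry":0,"rz":0,"jaw":0},{"dx":0,"dy":0,"dz":0,"rx":0,"ry":0,"rz":0,"jaw":0},{"dx":0,"dy":0,"dz":0.3,"rx":0,"ry":0,"rz":0,"jaw":0},{"dx":0,"dy":0,"dz":0.7,"rx":0,"ry":0,"rz":0,"jaw":0},{"dx":0,"dy":0,"dz":1,"rx":0,"ry":0,"rz":0,"jaw":0},{"dx":0,"dy":0,"dz":1,"rx":0,"ry":0,"rz":0,"jaw":0},{"dx":-0.5,"dy":0.7,"dz":0,"rx":0,"ry":0,"rz":0,"jaw":0}]' 25;  python3 -m creep '[{"dx":-0.6,"dy":1,"dz":0,"rx":0,"ry":0,"rz":0,"jaw":0},{"dx":-0.6,"dy":1,"dz":0,"rx":0,"ry":0,"rz":0,"jaw":0},{"dx":-0.6,"dy":1,"dz":0,"rx":0,"ry":0,"rz":0,"jaw":0},{"dx":-0.6,"dy":1,"dz":0,"rx":0,"ry":0,"rz":0,"jaw":0},{"dx":-0.6,"dy":1,"dz":0,"rx":0,"ry":0,"rz":0,"jaw":0},{"dx":-0.6,"dy":1,"dz":0,"rx":0,"ry":0,"rz":0,"jaw":0},{"dx":-0.6,"dy":1,"dz":0,"rx":0,"ry":0,"rz":0,"jaw":0},{"dx":-0.6,"dy":1,"dz":0,"rx":0,"ry":0,"rz":0,"jaw":0},{"dx":-0.6,"dy":1,"dz":0,"rx":0,"ry":0,"rz":0,"jaw":0},{"dx":-0.6,"dy":0.5,"dz":0,"rx":0,"ry":0,"rz":0,"jaw":0}]' 25; python3 -m creep '[{"dx":0,"dy":0,"dz":0,"rx":0,"ry":0,"rz":0,"jaw":0}]' 25
```

```text
clock: 14.65
position: [0.6218, -0.1147, 0.068]
ee_rot: [[-0.001, 1.0, 0.007], [1.0, 0.001, -0.001], [-0.001, 0.007, -1.0]]
force: [1.0, 0.6, -0.3]
gripper_width: 0.0937
finger_force: 0.0
clock: 15.65
position: [0.4686, 0.1276, 0.0644]
ee_rot: [[-0.005, 1.0, 0.001], [1.0, 0.005, 0.001], [0.001, 0.001, -1.0]]
force: [-0.2, -0.2, -0.0]
gripper_width: 0.0941
finger_force: 0.0
clock: 15.75
position: [0.4677, 0.1275, 0.0643]
ee_rot: [[-0.007, 1.0, 0.0], [1.0, 0.007, 0.001], [0.001, 0.0, -1.0]]
force: [0.3, -1.3, -0.5]
gripper_width: 0.0942
finger_force: 0.0
```

```bash
python3 -m creep '[{"dx":0.04,"dy":-0.06,"dz":-0.6,"rx":0,"ry":0,"rz":0,"jaw":0},{"dx":0,"dy":0,"dz":-1,"rx":0,"ry":0,"rz":0,"jaw":0},{"dx":0,"dy":0,"dz":-1,"rx":0,"ry":0,"rz":0,"jaw":0},{"dx":0,"dy":0,"dz":-0.7,"rx":0,"ry":0,"rz":0,"jaw":0},{"dx":0,"dy":0,"dz":-0.34,"rx":0,"ry":0,"rz":0,"jaw":0},{"dx":0,"dy":0,"dz":0,"rx":0,"ry":0,"rz":0,"jaw":1},{"dx":0,"dy":0,"dz":0,"rx":0,"ry":0,"rz":0,"jaw":1},{"dx":0,"dy":0,"dz":0,"rx":0,"ry":0,"rz":0,"jaw":1},{"dx":0,"dy":0,"dz":0,"rx":0,"ry":0,"rz":0,"jaw":1},{"dx":0,"dy":0,"dz":0,"rx":0,"ry":0,"rz":0,"jaw":1}]' 25; python3 -m creep '[{"dx":0,"dy":0,"dz":0,"rx":0,"ry":0,"rz":0,"jaw":1},{"dx":0,"dy":0,"dz":0,"rx":0,"ry":0,"rz":0,"jaw":1},{"dx":0,"dy":0,"dz":0,"rx":0,"ry":0,"rz":0,"jaw":1},{"dx":0,"dy":0,"dz":0,"rx":0,"ry":0,"rz":0,"jaw":1},{"dx":0,"dy":0,"dz":0,"rx":0,"ry":0,"rz":0,"jaw":1}]' 25
```

```text
clock: 16.75
position: [0.4701, 0.1242, -0.0274]
ee_rot: [[-0.004, 1.0, 0.001], [1.0, 0.004, 0.001], [0.001, 0.001, -1.0]]
force: [0.0, 0.1, -0.1]
gripper_width: 0.0575
finger_force: 0.0
clock: 17.25
position: [0.4699, 0.124, -0.0279]
ee_rot: [[-0.004, 1.0, 0.0], [1.0, 0.004, 0.0], [0.0, 0.0, -1.0]]
force: [0.1, 0.6, 0.3]
gripper_width: 0.0235
finger_force: 25.0
```

```bash
python3 -m creep '[{"dx":0,"dy":0,"dz":0.6,"rx":0,"ry":0,"rz":0,"jaw":1},{"dx":0,"dy":0,"dz":1,"rx":0,"ry":0,"rz":0,"jaw":1},{"dx":0,"dy":0,"dz":1,"rx":0,"ry":0,"rz":0,"jaw":1},{"dx":0.38,"dy":-0.82,"dz":1,"rx":0,"ry":0,"rz":0,"jaw":1},{"dx":0.45,"dy":-1,"dz":0,"rx":0,"ry":0,"rz":0,"jaw":1},{"dx":0.45,"dy":-1,"dz":0,"rx":0,"ry":0,"rz":0,"jaw":1},{"dx":0.45,"dy":-1,"dz":0,"rx":0,"ry":0,"rz":0,"jaw":1},{"dx":0.45,"dy":-1,"dz":0,"rx":0,"ry":0,"rz":0,"jaw":1},{"dx":0.45,"dy":-1,"dz":0,"rx":0,"ry":0,"rz":0,"jaw":1},{"dx":0.45,"dy":-1,"dz":0,"rx":0,"ry":0,"rz":0,"jaw":1}]' 25; python3 -m creep '[{"dx":0.45,"dy":-1,"dz":0,"rx":0,"ry":0,"rz":0,"jaw":1},{"dx":0.45,"dy":-1,"dz":0,"rx":0,"ry":0,"rz":0,"jaw":1},{"dx":0.45,"dy":-1,"dz":0,"rx":0,"ry":0,"rz":0,"jaw":1},{"dx":0.45,"dy":-1,"dz":0,"rx":0,"ry":0,"rz":0,"jaw":1},{"dx":0.45,"dy":-1,"dz":0,"rx":0,"ry":0,"rz":0,"jaw":1},{"dx":0.45,"dy":-1,"dz":0,"rx":0,"ry":0,"rz":0,"jaw":1},{"dx":0.45,"dy":-1,"dz":0,"rx":0,"ry":0,"rz":0,"jaw":1},{"dx":0,"dy":0,"dz":0,"rx":0,"ry":0,"rz":0,"jaw":1},{"dx":0,"dy":0,"dz":0,"rx":0,"ry":0,"rz":0,"jaw":1}]' 25
```

```text
clock: 18.25
position: [0.547, -0.0475, 0.062]
ee_rot: [[-0.004, 1.0, -0.0], [1.0, 0.004, 0.0], [0.0, -0.0, -1.0]]
force: [-0.1, -0.2, -0.1]
gripper_width: 0.0233
finger_force: 25.0
clock: 19.15
position: [0.6251, -0.222, 0.0616]
ee_rot: [[-0.003, 1.0, -0.001], [1.0, 0.003, 0.0], [0.0, -0.001, -1.0]]
force: [-0.6, 0.3, -0.9]
gripper_width: 0.0237
finger_force: 25.0
```

```bash
python3 -m creep '[{"dx":0,"dy":0,"dz":-0.6,"rx":0,"ry":0,"rz":0,"jaw":1},{"dx":0,"dy":0,"dz":-1,"rx":0,"ry":0,"rz":0,"jaw":1},{"dx":0,"dy":0,"dz":-0.7,"rx":0,"ry":0,"rz":0,"jaw":1},{"dx":0,"dy":0,"dz":-0.4,"rx":0,"ry":0,"rz":0,"jaw":1},{"dx":0,"dy":0,"dz":-0.2,"rx":0,"ry":0,"rz":0,"jaw":1},{"dx":0,"dy":0,"dz":0,"rx":0,"ry":0,"rz":0,"jaw":1},{"dx":0,"dy":0,"dz":0,"rx":0,"ry":0,"rz":0,"jaw":1}]' 25
```

```text
clock: 19.85
position: [0.626, -0.2217, -0.0098]
ee_rot: [[-0.004, 1.0, 0.001], [1.0, 0.004, -0.0], [-0.0, 0.001, -1.0]]
force: [-0.1, -0.6, -1.2]
gripper_width: 0.0238
finger_force: 25.0
```

```bash
python3 -m creep '[{"dx":0,"dy":0,"dz":-0.1,"rx":0,"ry":0,"rz":0,"jaw":1},{"dx":0,"dy":0,"dz":0,"rx":0,"ry":0,"rz":0,"jaw":0},{"dx":0,"dy":0,"dz":0,"rx":0,"ry":0,"rz":0,"jaw":0},{"dx":0,"dy":0,"dz":0,"rx":0,"ry":0,"rz":0,"jaw":0},{"dx":0,"dy":0,"dz":0,"rx":0,"ry":0,"rz":0,"jaw":0},{"dx":0,"dy":0,"dz":0.3,"rx":0,"ry":0,"rz":0,"jaw":0},{"dx":0,"dy":0,"dz":0.7,"rx":0,"ry":0,"rz":0,"jaw":0},{"dx":0,"dy":0,"dz":1,"rx":0,"ry":0,"rz":0,"jaw":0},{"dx":0,"dy":0,"dz":1,"rx":0,"ry":0,"rz":0,"jaw":0},{"dx":-0.6,"dy":0.1,"dz":0,"rx":0,"ry":0,"rz":0,"jaw":0}]' 25;  python3 -m creep '[{"dx":-1,"dy":0.2,"dz":0,"rx":0,"ry":0,"rz":0,"jaw":0},{"dx":-1,"dy":0.2,"dz":0,"rx":0,"ry":0,"rz":0,"jaw":0},{"dx":-1,"dy":0.2,"dz":0,"rx":0,"ry":0,"rz":0,"jaw":0},{"dx":-1,"dy":0.2,"dz":0,"rx":0,"ry":0,"rz":0,"jaw":0},{"dx":-1,"dy":0.2,"dz":0,"rx":0,"ry":0,"rz":0,"jaw":0},{"dx":-1,"dy":0.2,"dz":0,"rx":0,"ry":0,"rz":0,"jaw":0},{"dx":-0.6,"dy":0,"dz":0,"rx":0,"ry":0,"rz":0,"jaw":0},{"dx":0,"dy":0,"dz":0,"rx":0,"ry":0,"rz":0,"jaw":0}]' 25
python3 - <<'E'
from h import *
p,d=camera("scene"); cv2.imwrite("pics/s6.png",p[200:340,310:550,::-1].repeat(3,0).repeat(3,1)); print(observe()["position"])
for px in((394,238),(426,258),(463,280)): print(fit("scene",d,px,.043,.054,24))
E
```

```text
clock: 20.85
position: [0.6138, -0.22, 0.0669]
ee_rot: [[-0.004, 1.0, 0.006], [1.0, 0.004, -0.002], [-0.002, 0.006, -1.0]]
force: [-0.3, -1.0, -0.1]
gripper_width: 0.0917
finger_force: 0.0
clock: 21.65
position: [0.4446, -0.1892, 0.0631]
ee_rot: [[-0.003, 1.0, 0.001], [1.0, 0.003, 0.001], [0.001, 0.001, -1.0]]
force: [0.1, 0.6, 0.6]
gripper_width: 0.0939
finger_force: 0.0
[ 0.44606431 -0.18918514  0.06307981]
[ 6.218e-01 -4.340e-02  4.580e-02  4.800e-02  1.040e+02]
[ 6.282e-01 -1.305e-01  3.470e-02  4.770e-02  1.680e+02]
[ 6.221e-01 -2.203e-01  2.470e-02  4.740e-02  1.120e+02]
```

View pics/s6.png

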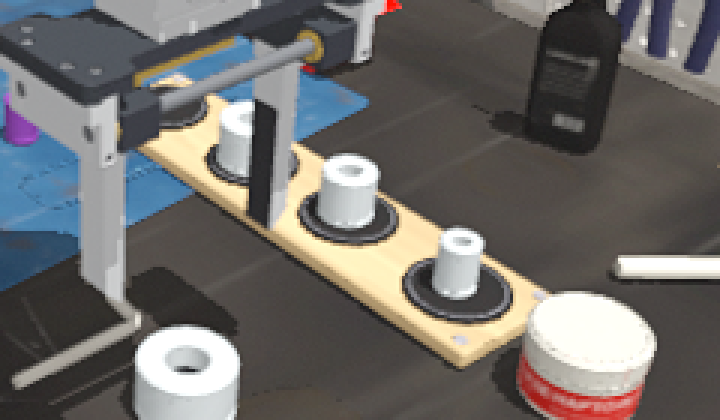

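The 24, 34 and 44 mm drifts stand centred and upright at crop (460,262), (350,190) and (240,135), all within 3 mm. Only drift_54 remains.

```bash
python3 -m creep '[{"dx":0,"dy":0,"dz":-0.6,"rx":0,"ry":0,"rz":0,"jaw":0},{"dx":0,"dy":0,"dz":-1,"rx":0,"ry":0,"rz":0,"jaw":0},{"dx":0,"dy":0,"dz":-1,"rx":0,"ry":0,"rz":0,"jaw":0},{"dx":0,"dy":0,"dz":-0.7,"rx":0,"ry":0,"rz":0,"jaw":0},{"dx":0,"dy":0,"dz":-0.3,"rx":0,"ry":0,"rz":0,"jaw":0},{"dx":0,"dy":0,"dz":0,"rx":0,"ry":0,"rz":0,"jaw":1},{"dx":0,"dy":0,"dz":0,"rx":0,"ry":0,"rz":0,"jaw":1},{"dx":0,"dy":0,"dz":0,"rx":0,"ry":0,"rz":0,"jaw":1},{"dx":0,"dy":0,"dz":0,"rx":0,"ry":0,"rz":0,"jaw":1},{"dx":0,"dy":0,"dz":0,"rx":0,"ry":0,"rz":0,"jaw":1}]' 30; python3 -m creep '[{"dx":0,"dy":0,"dz":0,"rx":0,"ry":0,"rz":0,"jaw":1},{"dx":0,"dy":0,"dz":0,"rx":0,"ry":0,"rz":0,"jaw":1}]' 30
```

```text
clock: 22.7
position: [0.4461, -0.189, -0.0274]
ee_rot: [[-0.004, 1.0, 0.001], [1.0, 0.004, -0.0], [-0.0, 0.001, -1.0]]
force: [2.7, 0.1, 1.2]
gripper_width: 0.0571
finger_force: 1.0
clock: 22.9
position: [0.4463, -0.1891, -0.0274]
ee_rot: [[-0.004, 1.0, 0.001], [1.0, 0.004, -0.0], [-0.0, 0.001, -1.0]]
force: [0.4, 1.3, 7.2]
gripper_width: 0.0537
finger_force: 30.0
```

```bash
python3 -m creep '[{"dx":0,"dy":0,"dz":0.6,"rx":0,"ry":0,"rz":0,"jaw":1},{"dx":0,"dy":0,"dz":1,"rx":0,"ry":0,"rz":0,"jaw":1},{"dx":0,"dy":0,"dz":1,"rx":0,"ry":0,"rz":0,"jaw":1},{"dx":0.33,"dy":0.4,"dz":1,"rx":0,"ry":0,"rz":0,"jaw":1},{"dx":0.78,"dy":1,"dz":0,"rx":0,"ry":0,"rz":0,"jaw":1},{"dx":0.78,"dy":1,"dz":0,"rx":0,"ry":0,"rz":0,"jaw":1},{"dx":0.78,"dy":1,"dz":0,"rx":0,"ry":0,"rz":0,"jaw":1},{"dx":0.78,"dy":1,"dz":0,"rx":0,"ry":0,"rz":0,"jaw":1},{"dx":0.78,"dy":1,"dz":0,"rx":0,"ry":0,"rz":0,"jaw":1},{"dx":0.78,"dy":1,"dz":0,"rx":0,"ry":0,"rz":0,"jaw":1}]' 30; python3 -m creep '[{"dx":0.78,"dy":1,"dz":0,"rx":0,"ry":0,"rz":0,"jaw":1},{"dx":0.78,"dy":1,"dz":0,"rx":0,"ry":0,"rz":0,"jaw":1},{"dx":0.78,"dy":1,"dz":0,"rx":0,"ry":0,"rz":0,"jaw":1},{"dx":0,"dy":0,"dz":0,"rx":0,"ry":0,"rz":0,"jaw":1},{"dx":0,"dy":0,"dz":0,"rx":0,"ry":0,"rz":0,"jaw":1}]' 30
```

```text
clock: 23.9
position: [0.5712, -0.0278, 0.062]
ee_rot: [[-0.004, 1.0, -0.001], [1.0, 0.004, 0.0], [0.0, -0.001, -1.0]]
force: [0.3, 0.1, -2.7]
gripper_width: 0.0533
finger_force: 30.0
clock: 24.4
position: [0.6289, 0.0463, 0.0616]
ee_rot: [[-0.005, 1.0, -0.001], [1.0, 0.005, -0.001], [-0.001, -0.001, -1.0]]
force: [-0.3, -1.7, -1.7]
gripper_width: 0.0534
finger_force: 30.0
```

```bash
python3 -m creep '[{"dx":0,"dy":0,"dz":-0.6,"rx":0,"ry":0,"rz":0,"jaw":1},{"dx":0,"dy":0,"dz":-1,"rx":0,"ry":0,"rz":0,"jaw":1},{"dx":0,"dy":0,"dz":-0.7,"rx":0,"ry":0,"rz":0,"jaw":1},{"dx":0,"dy":0,"dz":-0.4,"rx":0,"ry":0,"rz":0,"jaw":1},{"dx":0,"dy":0,"dz":-0.2,"rx":0,"ry":0,"rz":0,"jaw":1},{"dx":0,"dy":0,"dz":0,"rx":0,"ry":0,"rz":0,"jaw":1},{"dx":0,"dy":0,"dz":0,"rx":0,"ry":0,"rz":0,"jaw":1}]' 30
```

```text
clock: 25.1
position: [0.6295, 0.0455, -0.0101]
ee_rot: [[-0.003, 1.0, 0.0], [1.0, 0.003, 0.0], [0.0, 0.0, -1.0]]
force: [0.5, 0.7, -2.7]
gripper_width: 0.0539
finger_force: 30.0
```

```bash
python3 -m creep '[{"dx":0,"dy":0,"dz":-0.1,"rx":0,"ry":0,"rz":0,"jaw":1},{"dx":0,"dy":0,"dz":0,"rx":0,"ry":0,"rz":0,"jaw":0},{"dx":0,"dy":0,"dz":0,"rx":0,"ry":0,"rz":0,"jaw":0},{"dx":0,"dy":0,"dz":0,"rx":0,"ry":0,"rz":0,"jaw":0},{"dx":0,"dy":0,"dz":0,"rx":0,"ry":0,"rz":0,"jaw":0},{"dx":0,"dy":0,"dz":0.3,"rx":0,"ry":0,"rz":0,"jaw":0},{"dx":0,"dy":0,"dz":0.7,"rx":0,"ry":0,"rz":0,"jaw":0},{"dx":0,"dy":0,"dz":1,"rx":0,"ry":0,"rz":0,"jaw":0},{"dx":0,"dy":0,"dz":1,"rx":0,"ry":0,"rz":0,"jaw":0},{"dx":-0.5,"dy":0.6,"dz":0.5,"rx":0,"ry":0,"rz":0,"jaw":0}]' 30;  python3 -m creep '[{"dx":-0.5,"dy":1,"dz":0.5,"rx":0,"ry":0,"rz":0,"jaw":0},{"dx":-0.5,"dy":1,"dz":0.5,"rx":0,"ry":0,"rz":0,"jaw":0},{"dx":-0.5,"dy":1,"dz":0,"rx":0,"ry":0,"rz":0,"jaw":0},{"dx":-0.5,"dy":1,"dz":0,"rx":0,"ry":0,"rz":0,"jaw":0},{"dx":-0.5,"dy":1,"dz":0,"rx":0,"ry":0,"rz":0,"jaw":0},{"dx":-0.5,"dy":1,"dz":0,"rx":0,"ry":0,"rz":0,"jaw":0},{"dx":-0.5,"dy":1,"dz":0,"rx":0,"ry":0,"rz":0,"jaw":0},{"dx":-0.5,"dy":1,"dz":0,"rx":0,"ry":0,"rz":0,"jaw":0},{"dx":-0.5,"dy":1,"dz":0,"rx":0,"ry":0,"rz":0,"jaw":0},{"dx":0,"dy":0,"dz":0,"rx":0,"ry":0,"rz":0,"jaw":0}]' 30
python3 - <<'E'
from h import *
p,d=camera("top"); q,e=camera("scene"); cv2.imwrite("pics/f.png",np.hstack([p[140:260,240:500,::-1],q[200:320,310:550,::-1]]).repeat(1,0))
cv2.imwrite("pics/f.png",np.vstack([p[140:260,240:500,::-1],q[200:340,310:570,::-1]]).repeat(2,0).repeat(2,1))
for px in((309,190),(352,190),(391,190),(435,192)): print(fit("top",d,px,.043,.054,24))
print("tub",fit("top",d,(480,194),.04,.055,24)); print("tape",fit("top",d,(269,195),.015,.03,24)); print(observe()["clock"])
E
```

```text
clock: 26.1
position: [0.6187, 0.0589, 0.0774]
ee_rot: [[-0.001, 1.0, 0.003], [1.0, 0.001, -0.0], [-0.0, 0.003, -1.0]]
force: [-0.3, 0.5, -0.5]
gripper_width: 0.0936
finger_force: 0.0
clock: 27.1
position: [0.5025, 0.2899, 0.0999]
ee_rot: [[-0.009, 1.0, -0.0], [1.0, 0.009, 0.001], [0.001, -0.0, -1.0]]
force: [0.7, -0.2, -0.9]
gripper_width: 0.0936
finger_force: 0.0
[6.278e-01 4.610e-02 5.410e-02 4.900e-02 4.420e+02]
[ 6.266e-01 -4.600e-02  4.470e-02  4.890e-02  2.930e+02]
[ 6.295e-01 -1.285e-01  3.500e-02  4.860e-02  1.830e+02]
[ 6.239e-01 -2.198e-01  2.550e-02  4.860e-02  9.800e+01]
tub [ 6.208e-01 -3.068e-01  6.390e-02  4.310e-02  6.870e+02]
tape [6.240e-01 1.306e-01 6.870e-02 2.100e-02 4.570e+02]
27.2
```

View pics/f.png

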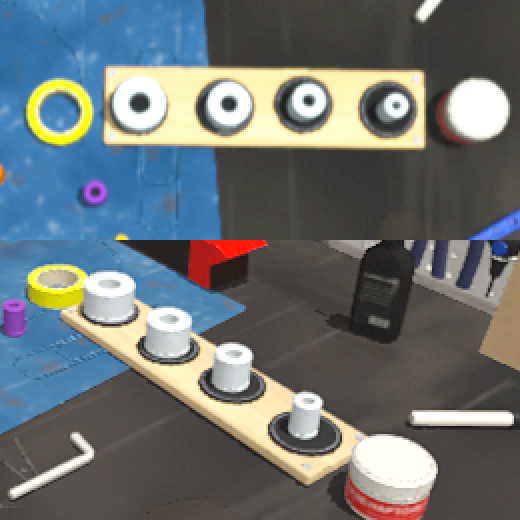

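All four drifts stand upright within about 4 mm of their seat centres, 24/34/44/54 counted from the tub. The tub and tape roll have not moved, and the arm is clear.

```bash
python3 -c "
from cell import *
print(job_done())"
```

```text
the job is handed in; nothing more can be done
None
```

The job is handed in at about 27 s: all four drifts stand upright within about 4 mm of their seat centres, running 24, 34, 44, 54 mm from the grease tub to the tape roll, with neither marker moved; the interface gave no verdict.

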